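# Open the filter chamber of an air sampler

### The arm

A 6-joint arm with a two-finger parallel gripper is mounted at the origin on a cart in front of the work surface, level with it; the furniture and walls round the work are solid. World frame = base frame: x ahead of the robot, y to its left, z up, the work surface at z = 0. Lengths are in m, angles in rad, forces in N, time in s.
With the tool pointing down it reaches from about 0.25 to 0.775 m from the base axis. Payload 4 kg.
Tool frame: the origin (TCP) lies midway between the tips of the shut fingers; the grasp point (between the pads) lies 19 mm behind it; y points along the fingers, x is the direction in which the jaws open and shut, and the axes are right-handed (so a half turn about y gives the same grasp; the last joint's range is limited). The gripper opens to 94 mm and grips with 3 to 60 N. Pads are 16 mm wide; open, the fingers measure 119 mm over their backs; the gripper's body (75 mm by 177 mm) begins 78 mm behind the grasp point.
Start: joints at [1.095, 0.087, 1.371, -0, 1.684, -0.103], TCP at [0.2, 0.512, 0.206] pointing down, gripper open.
Joint ranges: [-3.1, 3.1], [-0.76, 2.03], [0.27, 2.55], [-1.08, 4.22], [0.17, 2.65], [-2.57, 2.57]. Speed limits (rad/s): [2.79, 2.79, 3.14, 3.14, 3.14, 3.14].

### API

Orientations are given as [roll, pitch, yaw] about the fixed x, y, z axes, in that order (R = Rz(yaw) Ry(pitch) Rx(roll)).
In Python, from bench import robot, snapshot, camera_info, ticket gives the robot as it stands.
- The arm moves only by the shell command python3 -m creep 'ROWS'. ROWS is JSON, a list of rows, each an object with "slide": the shift along the tool's x, y, z in mm, a list of three; "roll": the turn about the tool's y in degrees; "grip": the closure, from 0 (fully open) to 1 (shut). In form: [{"slide": [x, y, z], "roll": roll, "grip": grip}, ...]. A call has 1 to 20 rows; each row is the pose to reach, as a shift and turn from the pose commanded when the call began, along the tool's axes at that moment; what a row does not reach only later rows make up. A row lasts 1/12 s, in which the tool goes at most 41.7 mm and 7.16 degrees, less where a joint would pass 70% of its speed; a pose out of reach is approached as far as the arm can. A call with a gripper value outside its range is refused whole. The fingers move at their own pace and stop on an object; the grip force is fixed at half the most. Time passes only in rows, so rows that repeat a pose let the fingers close. It gives the time, the measured TCP pose, the force and the opening at its end, in the units of the state.
- robot.get_obs(): the state, without advancing time (a new reading comes with each control period).
- snapshot(name): name is "scene" or "top"; returns the picture (480x640x3 uint8, red, green, blue); there is no depth.
- camera_info(name): a dict with "fx", "fy", "cx", "cy" (pixels), "dist" ([k1, k2, p1, p2, k3] as OpenCV has them; the pictures are not rectified), "cam_to_world" (4x4, takes a point from camera to world coordinates). Camera axes: x right, y down, z forward; pixel columns grow to the right and rows downward; lengths in m; the calibration is good to about 2 mm. A picture is of the moment at which its call begins. camera_info takes no time and is no camera call.
- ticket.close_job(): hands the job in, once; it reports no verdict.
The state is a dict: "time": time; "joint_positions": joint angles; "qvel": joint speeds; "joint_torque": joint torques, N m; "tool_pos": TCP position; "ee_rot": TCP orientation; "wrist_force": force on the tool from outside, world axes, zero at the start; "wrist_torque": the same for the moment, N m; "width": finger opening in m.
Only numpy, scipy, OpenCV 4.12 (cv2) and the standard library are available. Lean on these libraries where they do the work, as an engineer would, in place of code of your own. Each camera call takes 0.05 s, during which the arm holds its last target.

### The job

Open the air sampler's filter chamber so that the filter can be changed: press the orange snap tab down with the fingertips until the dark grey cover springs free, then gently push the cover by its ridge back off its seat, so that it lies flat and wholly on the rear deck with the tab up again. Only press and push: do not pinch or lift the cover, do not touch the filter under it, and leave everything around the sampler where it is.

Things in the scene. Friction and masses are not known exactly. Their poses are not given: they have to be found in the camera images.
- air_sampler: white bench air sampler, 198 mm (x) by 104 mm (y), fixed. Origin: centre of its underside; x runs from the tab end (front, dark display) to the rear deck, z up. Along x: apron with the orange tab -100 to -54 mm, 33 mm high; cover's seat over the filter chamber to +12 mm; flat rear deck with dark strips to +92 mm, 37.5 mm high, low side fences; then an end stop 46 mm high.
- snap_tab (a joint): travel of the orange snap tab, m: 0 = up (latched), 0.0075 = fully down on a hard stop. It goes straight down and springs back up when let go. Its nose stands in a window of the cover and frees it from about 5 mm down. Pressing takes 3 to 5 N.
- tab_top (a point): centre of the ribbed top of the orange tab's pad (28 mm along x, 30 mm along y), 44 mm above the bench when up, 36.5 mm when fully down; 78 mm in front (-x) of the sampler's origin. The closed cover's ridge begins 21 mm farther in +x, pin housings 45 mm high stand beside the pad from 26 mm off its centre line.
- filter_cover: dark grey slide-off cover, plate 66 (x) x 90 (y) x 5 mm, 45 g, loose. Origin: centre of its underside, axes as the sampler's. Closed: x = -21, z = 38 mm in the sampler's frame. When the tab is pressed, spring pins push it 13 mm in +x, past the nose, and it stays released; it then slides in +x with under 1 N between side guides (47 mm high). Off its seat from x = +45 mm; meets the end stop at x = +59 mm.
- ridge_face (a point): middle of the upright front (-x) face of the cover's push ridge, which is 46 mm along y, 8 mm thick, from 43 to 60 mm above the bench. The point lies 36 mm in front of the cover's origin and 13.5 mm above it. Push here in the sampler's +x, above the pad of the tab.
- filter_disc: white 39 mm filter disc in a blue holder, in the chamber under the cover: top 27 mm above the bench, centre 17.5 mm in front (-x) of the origin given here, which is the sampler's own. Not to be touched.
- petri_dish: shallow round glass dish, 64 mm across, 18 mm high, on the bench to the right of the sampler. Origin: centre of its underside.
- tweezers: steel tweezers 132 mm long, 10 mm high, lying on the bench to the right of the sampler. Origin: centre of its underside.
- marker: black marker pen 137 mm long, 14 mm thick, lying on the bench just in front of the sampler. Origin: centre of its underside.
- sample_jar: clear jar with white cap, 33 mm across, 55 mm high, on the bench behind the sampler. Origin: centre of its underside.
- glass_vial: glass vial with white cap, 29 mm across, 98 mm high, on the bench to the left of the sampler. Origin: centre of its underside.
- dark_jar: jar with dark powder and white cap, 33 mm across, 55 mm high, on the bench to the left of the sampler. Origin: centre of its underside.
There are look-alikes about, which are no part of the job. There is more than one size of the filter_cover; the one meant has the size given above.

How it is judged:
By the outcome, as a careful person would: the job done as asked, in the order asked, and still so for the second after the job is handed in, with the robot touching nothing.
It also fails if it takes over 34 s, if anything falls off the work surface, if the arm or the gripper's body presses on something with over 40 N, if the wrist force passes 120 N, or if a joint passes its speed limit or range.

## Working session

There is one attempt and no reset: what is moved stays moved. The work goes in short steps, Python scripts to look and compute and a shell command to move; the robot and the scene stay as the last step left them, time stands still between calls to the robot, and variables do not carry over. Pictures are saved under pics/ and viewed, and the job is handed in when it is done.

```bash
mkdir -p pics; ls
python3 - <<'E'
from bench import robot, snapshot, camera_info
import cv2
for n in("scene","top"):
    im=snapshot(n); cv2.imwrite(f"pics/{n}0.png",im[:,:,::-1]); c=camera_info(n); print(n,c)
print(robot.get_obs())
E
```

```text
pics
scene {'fx': 472.8872961459305, 'fy': 472.8872961459305, 'cx': 322.38270386185985, 'cy': 243.0793287417859, 'dist': array([-0.05935799,  0.        ,  0.        ,  0.        ,  0.        ]), 'cam_to_world': array([[ 0.81631799, -0.36861233,  0.44469079,  0.14601278],
       [-0.57753052, -0.50871338,  0.63848978, -0.22402105],
       [-0.00913505, -0.77803319, -0.62815675,  0.61509281],
       [ 0.        ,  0.        ,  0.        ,  1.        ]])}
top {'fx': 485.2374577367479, 'fy': 485.2374577367479, 'cx': 315.6875741140727, 'cy': 248.8702730229277, 'dist': array([-0.04425926,  0.        ,  0.        ,  0.        ,  0.        ]), 'cam_to_world': array([[ 0.00133135, -0.98541996,  0.17013446,  0.36528219],
       [-0.99997548, -0.00248154, -0.00654803,  0.32922385],
       [ 0.00687475, -0.17012157, -0.9853991 ,  0.90973078],
       [ 0.        ,  0.        ,  0.        ,  1.        ]])}
{'time': 0.1, 'joint_positions': array([ 1.09488355e+00,  8.78566032e-02,  1.37209174e+00, -4.57150562e-05,
        1.68362104e+00, -1.03079365e-01]), 'qvel': array([ 1.13561390e-03, -1.37609368e-03, -2.40369212e-03, -2.34440718e-04,
       -6.67631920e-05,  6.38255883e-04]), 'joint_torque': array([ 2.63922710e-03, -3.41249228e+01, -3.03304410e+01,  7.19660986e-02,
        3.03950545e-02, -9.79895026e-05]), 'tool_pos': array([0.20011757, 0.51176157, 0.2044404 ]), 'ee_rot': array([-1.57063812,  0.00197091,  1.19795797]), 'wrist_force': array([ 0.28862678, -0.04217553, -0.7363169 ]), 'wrist_torque': array([ 0.00988302,  0.07574677, -0.02378374]), 'width': 0.09373705058240399}
```

View pics/scene0.png

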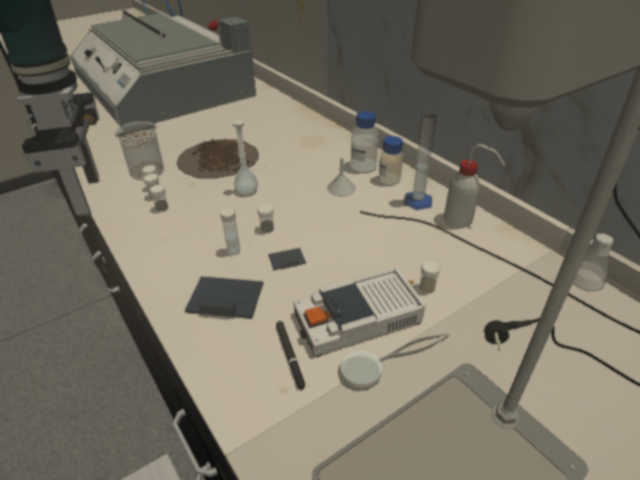

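View pics/top0.png

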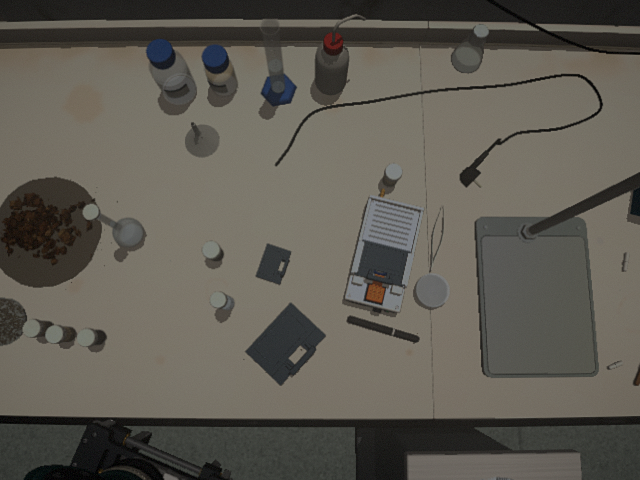

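Candidates for filter_cover in the top view are the plate on the sampler at (382,262), a small loose plate at (273,263) and a large loose plate at (286,343). I take the one seated on the sampler next to the orange tab at (375,293). The close crop should confirm it.

Run:
```python
import cv2
im=cv2.imread("pics/top0.png")[185:345,325:465]
cv2.imwrite("pics/c0.png",cv2.resize(im,None,fx=5,fy=5,interpolation=cv2.INTER_CUBIC)[:, :][0:800])
im=cv2.imread("pics/top0.png")[190:320,330:460]
cv2.imwrite("pics/c0.png",cv2.resize(im,(598,598),interpolation=cv2.INTER_CUBIC))
im=cv2.imread("pics/scene0.png")[255:395,270:460]
cv2.imwrite("pics/c1.png",cv2.resize(im,(760,560),interpolation=cv2.INTER_CUBIC))
```

```text
(no output)
```

View pics/c0.png

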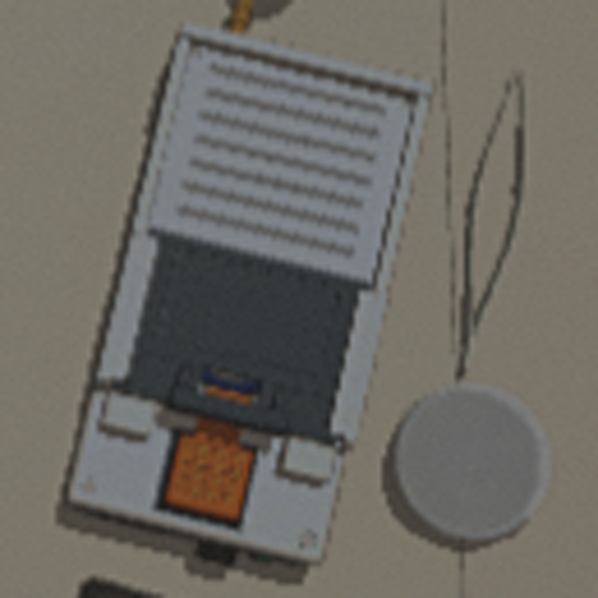

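View pics/c1.png

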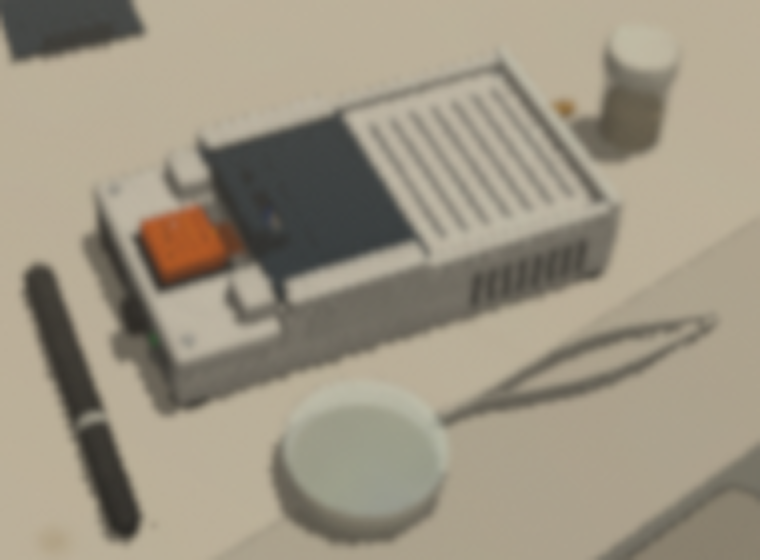

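The crop shows the seated cover between white guides, spanning (160,235) to (360,288) at its rear edge. Its ridge is at about (225,390) and the orange pad at (208,470), both crop pixels. That is the right cover. Next I fit the sampler pose from corners in both views.

```bash
cat > h.py <<'E'
import numpy as np, cv2
from scipy.optimize import least_squares
from bench import camera_info
C={n:camera_info(n) for n in("scene","top")}
def proj(n,P):
    c=C[n]; T=np.linalg.inv(c["cam_to_world"]); K=np.array([[c["fx"],0,c["cx"]],[0,c["fy"],c["cy"]],[0,0,1]])
    return cv2.projectPoints(np.array(P,float).reshape(-1,1,3),cv2.Rodrigues(T[:3,:3])[0],T[:3,3],K,c["dist"])[0][:,0]
def w(p,L):
    L=np.atleast_2d(L)/1000.; c,s=np.cos(p[2]),np.sin(p[2])
    return np.c_[p[0]+c*L[:,0]-s*L[:,1],p[1]+s*L[:,0]+c*L[:,1],L[:,2]]
def tl(p,tcp): # world->sampler mm
    d=np.array(tcp[:2])-p[:2]; c,s=np.cos(p[2]),np.sin(p[2])
    return np.array([c*d[0]+s*d[1],-s*d[0]+c*d[1],tcp[2]])*1000
E
python3 - <<'E'
from h import *
L={'top':[([12,45,43],160,235),([12,-45,43],360,288),([99,52,46],183,27),([99,-52,46],432,85),([-100,52,33],70,500),([-100,-52,33],322,560),([-92,15,44],165,500),([-92,-15,44],240,516)],
'scene':[([-92,15,44],140,218),([-64,15,44],190,207),([-92,-15,44],172,270),([12,45,43],340,112),([99,52,46],500,55),([99,-52,46],615,205),([-100,52,33],97,190),([-100,-52,33],180,362)]}
def f(p,ns=("top","scene")):
    r=[]
    for n in ns:
        A=np.array([a[0] for a in L[n]]); px=np.array([a[1:] for a in L[n]],float)
        px=px/4.6+[330,190] if n=="top" else px/4+[270,255]
        r.append((proj(n,w(p,A))-px).ravel())
    return np.concatenate(r)
for ns in(("top","scene"),("top",),("scene",)):
    s=least_squares(f,[.35,.2,-.2],args=(ns,),loss='soft_l1'); print(ns,s.x.round(4),np.degrees(s.x[2]).round(2)); print(f(s.x,ns).reshape(-1,2).round(1).tolist())
E
```

```text
('top', 'scene') [ 0.5096  0.196  -0.2439] -13.97
[[-1.5, -1.4], [3.2, -1.1], [0.6, -2.3], [1.4, -1.5], [-0.3, 0.2], [1.1, 1.2], [0.6, 0.5], [0.7, 1.1], [-2.0, 0.4], [1.5, -1.5], [-3.7, 0.3], [-1.5, -0.8], [0.9, -2.7], [2.0, -1.3], [-2.6, -1.7], [-2.1, 0.3]]
('top',) [ 0.509   0.1973 -0.2445] -14.01
[[-2.2, -1.1], [2.5, -0.7], [-0.0, -2.0], [0.8, -1.1], [-1.1, 0.6], [0.3, 1.6], [-0.1, 0.8], [-0.0, 1.4]]
('scene',) [ 0.5107  0.1934 -0.2417] -13.85
[[-0.5, 1.1], [3.0, -0.8], [-2.1, 1.0], [-0.2, -0.2], [2.2, -2.2], [3.6, -0.7], [-1.3, -1.0], [-0.5, 1.1]]
```

```bash
cat > ov.py <<'E'
from h import *
def ov(src,n,p,box,k,out,cx=-21.):
    im=cv2.imread(src); x0,y0,x1,y1=box
    im=cv2.resize(im[y0:y1,x0:x1],None,fx=k,fy=k,interpolation=cv2.INTER_CUBIC)
    im=cv2.convertScaleAbs(im,alpha=1.4)
    R=lambda a,b,c,d,z:[[a,c,z],[b,c,z],[b,d,z],[a,d,z]]
    for P,col in((R(-99,99,-52,52,0),(255,0,255)),(R(92,99,-52,52,46),(0,0,255)),(R(-99,-54,-52,52,33),(0,255,0)),(R(-92,-64,-15,15,44),(255,255,0)),(R(cx-33,cx+33,-45,45,43),(0,255,255)),(R(cx-36,cx-28,-23,23,60),(255,128,255))):
        q=(proj(n,w(p,P))-[x0,y0]+.5)*k-.5
        cv2.polylines(im,[np.int32(q*16)],True,col,1,cv2.LINE_AA,4)
    cv2.imwrite(out,im)
E
python3 - <<'E'
from ov import *
p=[.5096,.196,-.2439]
ov("pics/top0.png","top",p,(335,190,435,320),4.6,"pics/o1.png")
ov("pics/scene0.png","scene",p,(285,260,435,360),5,"pics/o2.png")
E
```

```text
(no output)
```

View pics/o1.png

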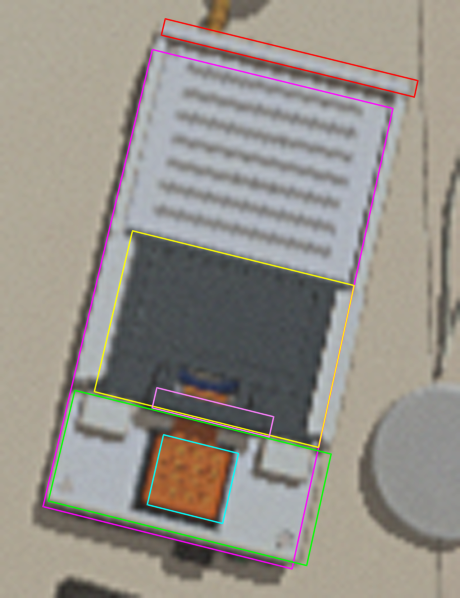

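View pics/o2.png

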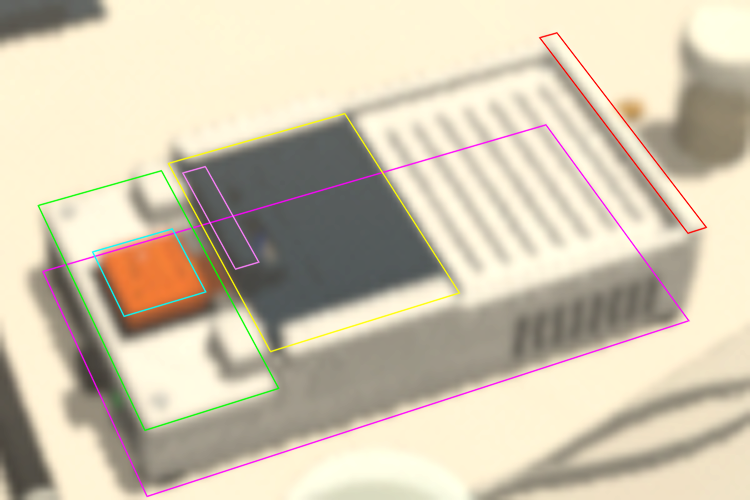

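Run:
```python
from ov import *
for n in("top","scene"):
    im=cv2.imread(f"pics/{n}0.png"); h=cv2.cvtColor(im,cv2.COLOR_BGR2HSV)
    x0,y0,x1,y1=(355,280,395,310) if n=="top" else (295,300,335,330)
    m=cv2.inRange(h[y0:y1,x0:x1],(3,150,120),(15,255,255))
    big=cv2.resize(im[y0:y1,x0:x1],None,fx=14,fy=14,interpolation=cv2.INTER_CUBIC); cv2.imwrite(f"pics/p{n}.png",big)
# ray to z plane
def ray(n,u,v,z):
    c=C[n];K=np.array([[c["fx"],0,c["cx"]],[0,c["fy"],c["cy"]],[0,0,1]])
    d=cv2.undistortPoints(np.array([[[u,v]]],float),K,c["dist"])[0,0]
    T=c["cam_to_world"];D=T[:3,:3]@[*d,1];o=T[:3,3];return o+D*(z-o[2])/D[2]
a=cv2.imread("pics/ptop.png");b=cv2.imread("pics/pscene.png")
cv2.imwrite("pics/pp.png",cv2.resize(np.vstack([a,b]),(400,600)))
```

```text
(no output)
```

View pics/ptop.png

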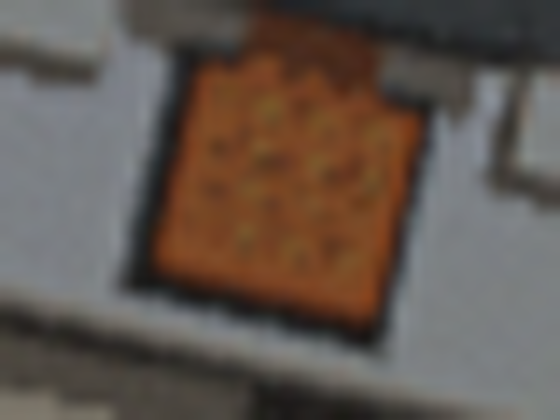

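View pics/pscene.png

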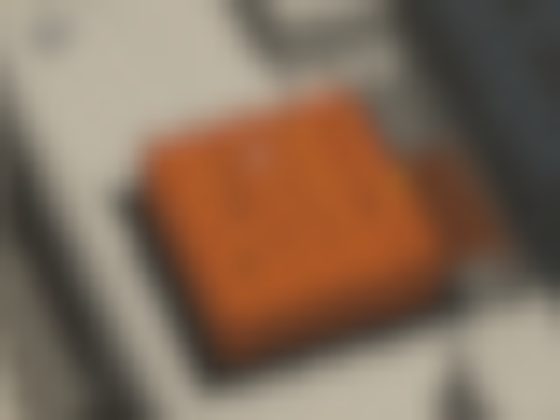

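```bash
cat >> h.py <<'E'
def ray(n,u,v,z):
    c=C[n];K=np.array([[c["fx"],0,c["cx"]],[0,c["fy"],c["cy"]],[0,0,1]])
    d=cv2.undistortPoints(np.array([[[u,v]]],float),K,c["dist"])[0,0]
    T=c["cam_to_world"];D=T[:3,:3]@[*d,1];o=T[:3,3];return o+D*(z-o[2])/D[2]
E
python3 - <<'E'
from h import *
for n,P in(("top",[(190,60),(428,108),(378,325),(152,278)]),("scene",[(145,145),(350,90),(440,240),(222,328)])):
    o=np.array([355,280]) if n=="top" else np.array([295,300])
    W=np.array([ray(n,*(np.array(q)/14-.5+o+.04),.044) for q in P]); print(n,W.mean(0).round(4)); print(W.round(4).tolist())
print(w([.5096,.196,-.2439],[-78,0,44]),w([.509,.1973,-.2445],[-78,0,44]))
E
```

```text
top [0.4345 0.2174 0.044 ]
[[0.4515, 0.2295, 0.044], [0.4453, 0.1991, 0.044], [0.4177, 0.2061, 0.044], [0.4236, 0.2348, 0.044]]
scene [0.4353 0.2141 0.044 ]
[[0.4264, 0.231, 0.044], [0.451, 0.2242, 0.044], [0.4458, 0.1987, 0.044], [0.4179, 0.2023, 0.044]]
[[0.43390852 0.21483614 0.044     ]] [[0.43331984 0.21618156 0.044     ]]
```

```bash
cat >> h.py <<'E'
from scipy.spatial.transform import Rotation as Ro
PS=np.array([.5102,.1971,-.2440])
def st(goal=None,loc=None):
    from bench import robot
    o=robot.get_obs(); R=Ro.from_euler('xyz',o["ee_rot"]); t=np.array(o["tool_pos"])
    print("t",round(o["time"],2),"tcp",t.round(4),"loc",tl(PS,t).round(1),"F",o["wrist_force"].round(2),"w",round(o["width"],4))
    x=R.apply([1,0,0]); print("toolx yaw",np.degrees(np.arctan2(x[1],x[0])).round(2),"want",np.degrees(PS[2]).round(2)+90,"y",R.apply([0,1,0]).round(3))
    if loc is not None: goal=w(PS,[loc])[0]
    if goal is not None: print("slide mm",(R.inv().apply(np.array(goal)-t)*1000).round(1))
E
python3 -c "
from h import *
st(loc=[-78,0,110])"
```

```text
t 0.1 tcp [0.2001 0.5118 0.2044] loc [-376.9  230.4  204.4] F [ 0.29 -0.04 -0.74] w 0.0937
toolx yaw 68.64 want 76.02 y [-0.001 -0.002 -1.   ]
slide mm [-189.9   94.8 -326.1]
```

```bash
python3 -m creep '[{"slide":[-20,0,-35],"roll":-2,"grip":1},{"slide":[-40,0,-70],"roll":-4,"grip":1},{"slide":[-60,0,-104],"roll":-7.4,"grip":1},{"slide":[-80,0,-138],"roll":-7.4,"grip":1},{"slide":[-100,0,-172],"roll":-7.4,"grip":1},{"slide":[-120,10,-206],"roll":-7.4,"grip":1},{"slide":[-140,20,-240],"roll":-7.4,"grip":1},{"slide":[-160,40,-275],"roll":-7.4,"grip":1},{"slide":[-175,60,-305],"roll":-7.4,"grip":1},{"slide":[-190,90,-326],"roll":-7.4,"grip":1},{"slide":[-190,95,-326],"roll":-7.4,"grip":1},{"slide":[-190,95,-326],"roll":-7.4,"grip":1},{"slide":[-190,95,-326],"roll":-7.4,"grip":1},{"slide":[-190,95,-326],"roll":-7.4,"grip":1}]'
python3 - <<'E'
from h import *
from bench import snapshot
st(loc=[-78,0,60])
for n in("top","scene"): cv2.imwrite(f"pics/{n}1.png",snapshot(n)[:,:,::-1])
a=cv2.imread("pics/top1.png")[190:330,330:450];b=cv2.imread("pics/scene1.png")[230:360,270:450]
cv2.imwrite("pics/m1.png",np.hstack([cv2.resize(a,(342,400)),cv2.resize(b,(456,400),interpolation=cv2.INTER_CUBIC)]))
E
```

```text
time: 1.27
tool_pos: [0.435, 0.2179, 0.112]
ee_rot: [-1.572, -0.002, 1.329]
wrist_force: [-0.1, 0.1, 1.2]
width: 0.0045
t 1.27 tcp [0.435  0.2179 0.112 ] loc [-78.   2. 112.] F [-0.11  0.09  1.23] w 0.0045
toolx yaw 76.13 want 76.02 y [ 0.002  0.001 -1.   ]
slide mm [-2.1 52.   0.1]
```

View pics/m1.png

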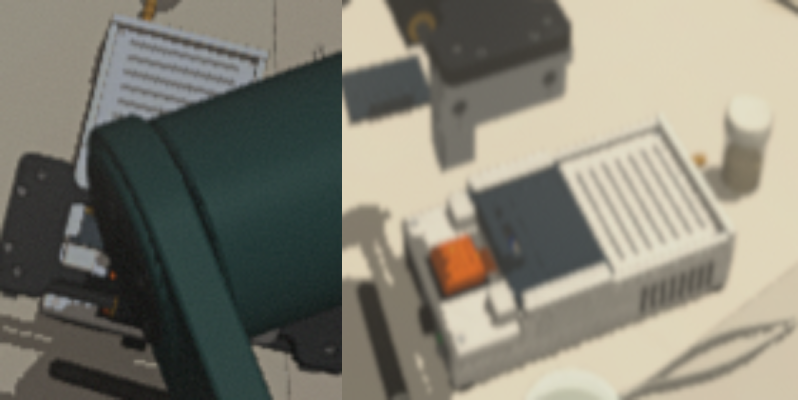

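The arm now hides the tab from the top camera. The scene view shows the fingertip at about crop (455,160), above and behind the tab because of parallax. I lower to just above the pad and check again.

```bash
python3 -m creep '[{"slide":[-2,20,0],"roll":0,"grip":1},{"slide":[-2,40,0],"roll":0,"grip":1},{"slide":[-2,56,0],"roll":0,"grip":1},{"slide":[-2,60,0],"roll":0,"grip":1},{"slide":[-2,60,0],"roll":0,"grip":1}]'
python3 - <<'E'
from h import *
from bench import snapshot
st(loc=[-78,0,44])
for n in("scene",): cv2.imwrite(f"pics/{n}2.png",snapshot(n)[:,:,::-1])
b=cv2.imread("pics/scene2.png")[255:360,280:420]
cv2.imwrite("pics/m2.png",cv2.resize(b,(784,588),interpolation=cv2.INTER_CUBIC))
E
```

```text
time: 1.78
tool_pos: [0.4334, 0.2152, 0.0501]
ee_rot: [-1.57, 0.001, 1.329]
wrist_force: [-0.4, -0.9, -0.1]
width: 0.0004
t 1.78 tcp [0.4334 0.2152 0.0501] loc [-78.9  -1.   50.1] F [-0.39 -0.87 -0.09] w 0.0004
toolx yaw 76.13 want 76.02 y [-0.001 -0.    -1.   ]
slide mm [ 1.   6.1 -0.9]
```

View pics/m2.png

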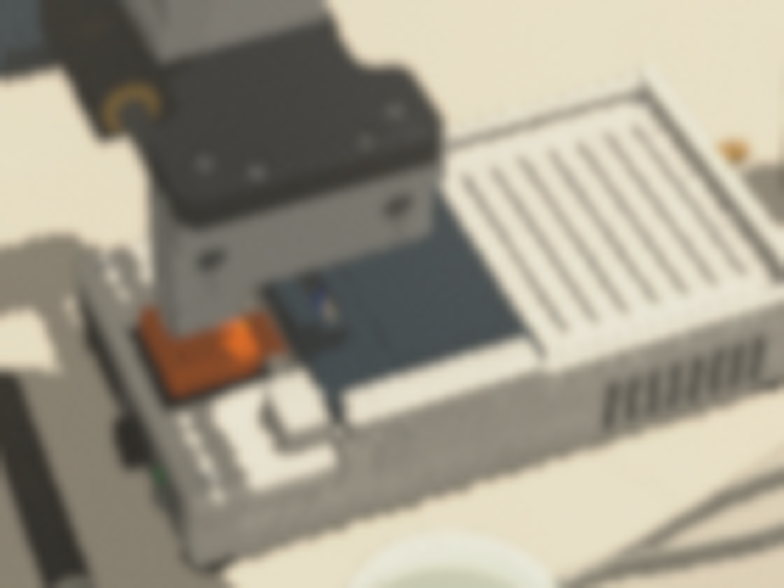

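Run:
```python
from h import *
a=cv2.imread("pics/scene1.png")[200:300,270:370];b=cv2.imread("pics/scene2.png")[250:330,280:380]
cv2.imwrite("pics/m3.png",cv2.resize(cv2.convertScaleAbs(a,alpha=1.3),(600,600),interpolation=cv2.INTER_CUBIC))
# where pts around the TCP project, in m2 crop pixels
for L in([-78.9,-1,50],[-86.9,-13.5,50],[-70.9,-13.5,50],[-57,-13.5,60],[-57,-13.5,70],[-86.9,-13.5,75],[-70.9,-13.5,75]):
    q=proj("scene",w(PS,[L]))[0]; print(L,((q-[280,255])*5.6).round(0))
print([((proj("scene",w(PS,[L]))[0]-[270,200])*6).round() .tolist() for L in([-86,-11.5,112],[-70,-11.5,112],[-86,-11.5,132],[-70,-11.5,132],[-70,-11.5,152])])
```

```text
[-78.9, -1, 50] [189. 315.]
[-86.9, -13.5, 50] [178. 353.]
[-70.9, -13.5, 50] [231. 338.]
[-57, -13.5, 60] [276. 300.]
[-57, -13.5, 70] [276. 276.]
[-86.9, -13.5, 75] [176. 293.]
[-70.9, -13.5, 75] [230. 277.]
[[246.0, 536.0], [305.0, 519.0], [244.0, 478.0], [304.0, 461.0], [303.0, 401.0]]
```

View pics/m3.png

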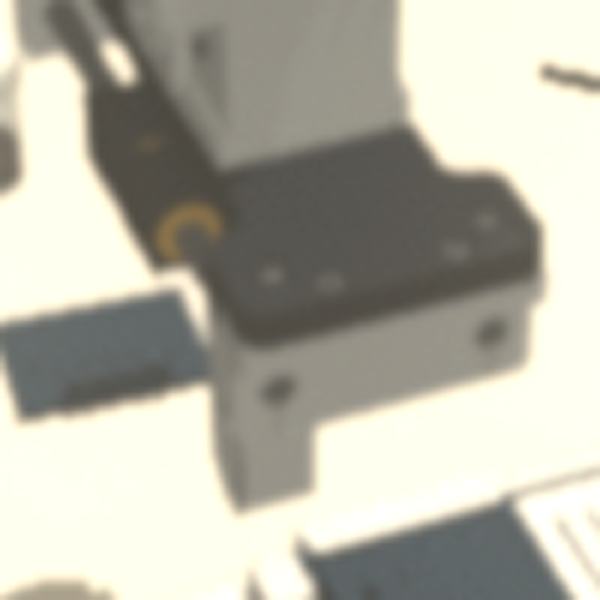

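The crop shows each finger as an L. The stem is only about 22 mm long, and a base block extends from it towards the cover at (320–530, 370). Pressing the tab to 37 mm would bring that block down to about the 60 mm ridge, so I back up and turn the tool half a turn to put the block on the far side from the cover. The last joint would end near 2.27 rad, within its range.

```bash
python3 -m creep '[{"slide":[0,-30,0],"roll":0,"grip":1},{"slide":[0,-60,0],"roll":7,"grip":1},{"slide":[0,-60,0],"roll":14,"grip":1},{"slide":[0,-60,0],"roll":21,"grip":1},{"slide":[0,-60,0],"roll":28,"grip":1},{"slide":[0,-60,0],"roll":35,"grip":1},{"slide":[0,-60,0],"roll":42,"grip":1},{"slide":[0,-60,0],"roll":49,"grip":1},{"slide":[0,-60,0],"roll":56,"grip":1},{"slide":[0,-60,0],"roll":63,"grip":1},{"slide":[0,-60,0],"roll":70,"grip":1},{"slide":[0,-60,0],"roll":77,"grip":1},{"slide":[0,-60,0],"roll":84,"grip":1},{"slide":[0,-60,0],"roll":91,"grip":1},{"slide":[0,-60,0],"roll":98,"grip":1},{"slide":[0,-60,0],"roll":105,"grip":1},{"slide":[0,-60,0],"roll":112,"grip":1},{"slide":[0,-60,0],"roll":119,"grip":1},{"slide":[0,-60,0],"roll":126,"grip":1},{"slide":[0,-60,0],"roll":133,"grip":1}]'; python3 -c "
from h import *
from bench import robot
st(loc=[-80,0,55]);print(robot.get_obs()['joint_positions'])"
```

```text
time: 3.5
tool_pos: [0.4353, 0.2153, 0.1129]
ee_rot: [-1.567, -0.001, -1.0]
wrist_force: [0.2, 0.0, 0.5]
width: 0.0001
t 3.5 tcp [0.4353 0.2153 0.1129] loc [-77.1  -0.4 112.9] F [0.23 0.05 0.48] w 0.0001
toolx yaw -57.27 want 76.02 y [ 0.004  0.001 -1.   ]
slide mm [-2.4 57.8 -2. ]
[ 3.42495719e-01 -2.20446590e-02  1.66811477e+00  1.27647414e-04
  1.49143375e+00  1.34209778e+00]
```

```bash
python3 -m creep '[{"slide":[-1,0,-1],"roll":7,"grip":1},{"slide":[-1,0,-1],"roll":14,"grip":1},{"slide":[-1,0,-1],"roll":21,"grip":1},{"slide":[-1,0,-1],"roll":28,"grip":1},{"slide":[-1,0,-1],"roll":35,"grip":1},{"slide":[-1,10,-1],"roll":42,"grip":1},{"slide":[-1,30,-1],"roll":46.7,"grip":1},{"slide":[-1,50,-1],"roll":46.7,"grip":1},{"slide":[-1,60,-1],"roll":46.7,"grip":1},{"slide":[-1,60,-1],"roll":46.7,"grip":1}]'
python3 - <<'E'
from h import *
from bench import snapshot
st(loc=[-80,0,44])
for n in("scene",): cv2.imwrite(f"pics/{n}3.png",snapshot(n)[:,:,::-1])
st(loc=[-80,0,44])
b=cv2.imread("pics/scene3.png")[255:360,280:420]
cv2.imwrite("pics/m4.png",cv2.resize(b,(784,588),interpolation=cv2.INTER_CUBIC))
E
```

```text
time: 4.33
tool_pos: [0.4317, 0.2147, 0.0493]
ee_rot: [-1.573, -0.002, -1.809]
wrist_force: [-0.3, 1.0, -0.2]
width: 0.0003
t 4.33 tcp [0.4317 0.2147 0.0493] loc [-80.4  -1.8  49.3] F [-0.3   1.   -0.23] w 0.0003
toolx yaw -103.62 want 76.02 y [-0.003 -0.001 -1.   ]
slide mm [-1.9  5.3  0.4]
t 4.38 tcp [0.4327 0.215  0.0507] loc [-79.5  -1.3  50.7] F [ 0.62 -0.09  0.89] w 0.0006
toolx yaw -103.63 want 76.02 y [-0. -0. -1.]
slide mm [-1.3  6.7 -0.4]
```

View pics/m4.png

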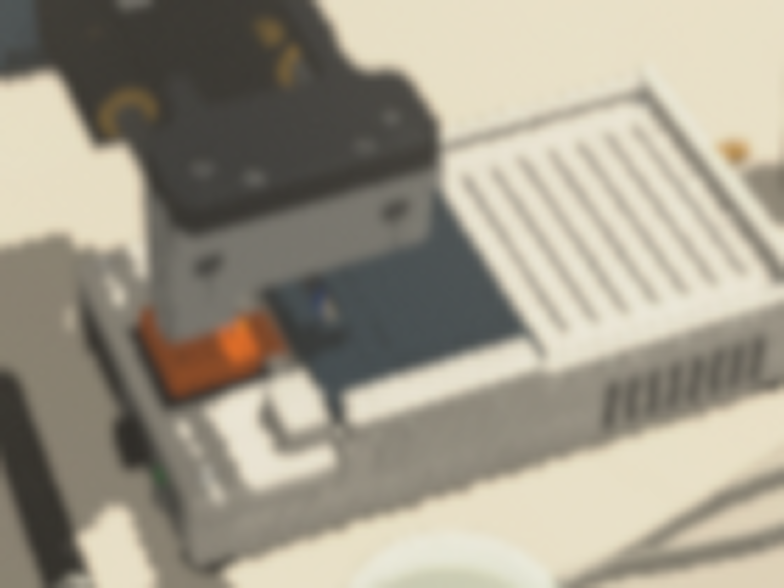

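Run:
```python
import cv2
b=cv2.imread("pics/scene3.png")[285:335,295:345]
cv2.imwrite("pics/m5.png",cv2.resize(cv2.convertScaleAbs(b,alpha=1.2),(600,600),interpolation=cv2.INTER_CUBIC))
```

```text
(no output)
```

View pics/m5.png

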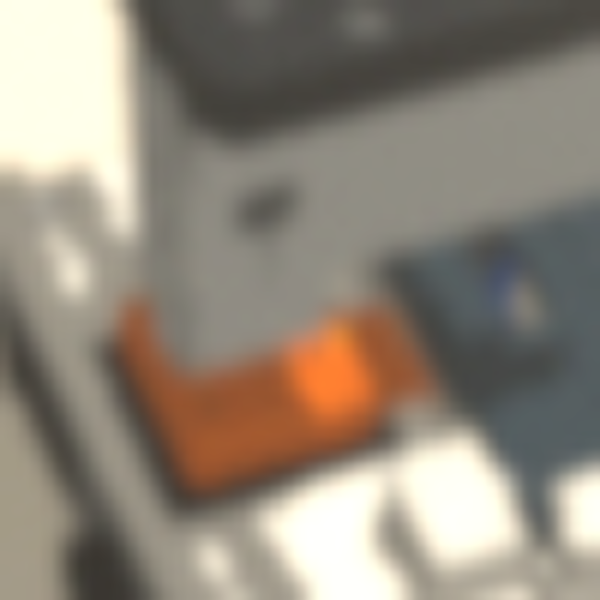

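Run:
```python
from h import *
out=[]
for f,tcp in(("scene1",[-78,2,112]),("scene2",[-78.9,-1,50.1]),("scene3",[-79.8,-1.5,50.3])):
    c=proj("scene",w(PS,[tcp]))[0].round().astype(int)
    x0,y0=c-[14,32]; im=cv2.imread(f"pics/{f}.png")[y0:y0+44,x0:x0+44]
    im=cv2.resize(cv2.convertScaleAbs(im,alpha=1.3),(396,396),interpolation=cv2.INTER_CUBIC)
    for dy,col in((0,(255,0,0)),(-12.5,(0,255,0))):
      for dz in(0,10,20,30):
        P=[[tcp[0]+8,tcp[1]+dy,tcp[2]+dz],[tcp[0]-8,tcp[1]+dy,tcp[2]+dz]]
        q=(proj("scene",w(PS,P))-[x0,y0]+.5)*9
        cv2.line(im,*[tuple(int(v) for v in a) for a in q],col,1)
    out.append(im)
big=np.hstack(out); cv2.imwrite("pics/m6.png",cv2.resize(big,(800,267)))
cv2.imwrite("pics/m7.png",np.hstack(out[::2]))
```

```text
(no output)
```

View pics/m7.png

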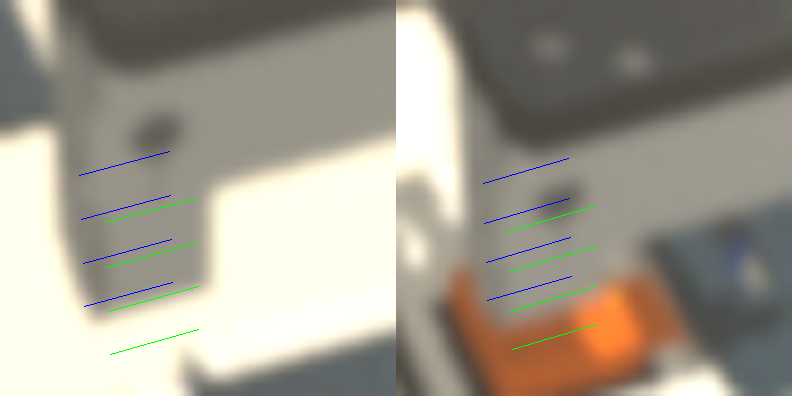

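The half turn makes no difference, because the fingers are point-symmetric and the near finger's block still reaches over the cover. The stem also looks shorter at the low pose than it did at z = 112, so I lift by 30 mm and look again.

```bash
python3 -m creep '[{"slide":[-1,-30,0],"roll":0,"grip":1},{"slide":[-1,-30,0],"roll":0,"grip":1},{"slide":[-1,-30,0],"roll":0,"grip":1}]'
python3 - <<'E'
from h import *
from bench import snapshot
st(loc=[-80,0,44])
for n in("scene",): cv2.imwrite(f"pics/{n}4.png",snapshot(n)[:,:,::-1])
b=cv2.imread("pics/scene4.png")[225:345,275:375]
cv2.imwrite("pics/m8.png",cv2.resize(cv2.convertScaleAbs(b,alpha=1.2),(500,600),interpolation=cv2.INTER_CUBIC))
E
```

```text
time: 4.63
tool_pos: [0.4358, 0.2169, 0.0843]
ee_rot: [-1.564, 0.004, -1.809]
wrist_force: [-0.2, -0.5, 0.2]
width: 0.0002
t 4.63 tcp [0.4358 0.2169 0.0843] loc [-77.    1.3  84.3] F [-0.18 -0.54  0.21] w 0.0002
toolx yaw -103.64 want 76.02 y [ 0.007  0.003 -1.   ]
slide mm [ 1.4 40.2 -3.3]
```

View pics/m8.png

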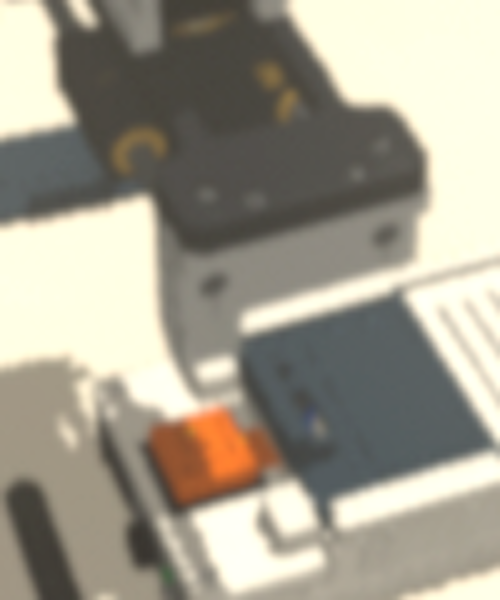

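The block in these pictures is the end of the 177 mm gripper body. It moves 0.6 px/mm, so it is about 125 mm above the tips, and the finger stems are long behind it. So there is no clearance problem, and this orientation is equivalent to the first one. I go down onto the pad and press, watching the force.

```bash
python3 -m creep '[{"slide":[0,25,-2],"roll":0,"grip":1},{"slide":[0,34,-2],"roll":0,"grip":1},{"slide":[0,34,-2],"roll":0,"grip":1},{"slide":[0,34,-2],"roll":0,"grip":1}]'; python3 -c "
from h import *
st(loc=[-80,0,40])"
python3 -m creep '[{"slide":[0,3,0],"roll":0,"grip":1},{"slide":[0,6,0],"roll":0,"grip":1},{"slide":[0,6,0],"roll":0,"grip":1},{"slide":[0,6,0],"roll":0,"grip":1}]'; python3 -c "
from h import *
st(loc=[-80,0,37])"
```

```text
time: 5.02
tool_pos: [0.4303, 0.216, 0.0456]
ee_rot: [-1.573, -0.001, -1.809]
wrist_force: [-0.4, 0.9, 0.5]
width: 0.0004
t 5.02 tcp [0.4303 0.216  0.0456] loc [-82.1  -1.   45.6] F [-0.44  0.88  0.52] w 0.0004
toolx yaw -103.66 want 76.02 y [-0.003 -0.001 -1.   ]
slide mm [-1.   5.6  2.1]
time: 5.35
tool_pos: [0.4317, 0.2165, 0.041]
ee_rot: [-1.57, 0.001, -1.809]
wrist_force: [0.4, -0.8, 0.2]
width: 0.0005
t 5.35 tcp [0.4317 0.2165 0.041 ] loc [-80.9  -0.1  41. ] F [ 0.37 -0.77  0.2 ] w 0.0005
toolx yaw -103.66 want 76.02 y [ 0.001  0.    -1.   ]
slide mm [-0.1  4.   0.9]
```

Run:
```python
from h import *
from bench import snapshot,robot
for i in range(2):
    im=snapshot("scene")[:,:,::-1]; st()
cv2.imwrite("pics/scene5.png",im)
b=im[275:350,285:385]
cv2.imwrite("pics/m9.png",cv2.resize(cv2.convertScaleAbs(b,alpha=1.2),(800,600),interpolation=cv2.INTER_CUBIC))
```

```text
t 5.4 tcp [0.4316 0.2165 0.041 ] loc [-80.9  -0.2  41. ] F [0.32 0.25 0.49] w 0.0006
toolx yaw -103.66 want 76.02 y [ 0.001  0.    -1.   ]
t 5.45 tcp [0.4316 0.2165 0.0409] loc [-80.9  -0.2  40.9] F [0.41 0.13 0.37] w 0.0005
toolx yaw -103.66 want 76.02 y [ 0.001  0.    -1.   ]
```

View pics/m9.png

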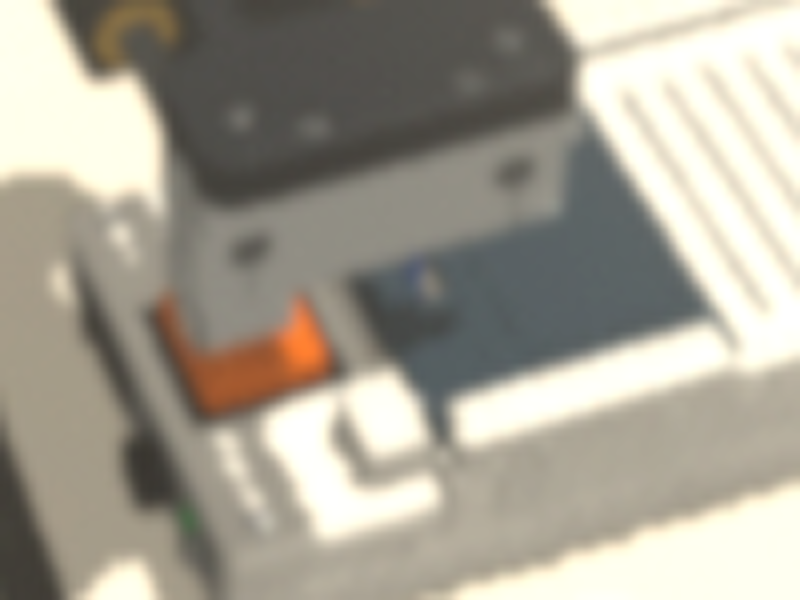

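The pad has sunk, since its orange side face and the nose at about (340,340) can no longer be seen. The force reading stays small and the cover has not moved yet, so I press further in small steps.

```bash
python3 -m creep '[{"slide":[0,1.5,0],"roll":0,"grip":1},{"slide":[0,3,0],"roll":0,"grip":1},{"slide":[0,3,0],"roll":0,"grip":1},{"slide":[0,3,0],"roll":0,"grip":1}]'
python3 - <<'E'
from h import *
from bench import snapshot,robot
for i in range(2):
    im=snapshot("scene")[:,:,::-1]; st()
cv2.imwrite("pics/scene6.png",im)
b=im[275:350,285:385]
cv2.imwrite("pics/m10.png",cv2.resize(cv2.convertScaleAbs(b,alpha=1.2),(800,600),interpolation=cv2.INTER_CUBIC))
E
```

```text
time: 5.78
tool_pos: [0.4316, 0.2165, 0.0378]
ee_rot: [-1.57, 0.001, -1.809]
wrist_force: [0.8, 0.6, 1.9]
width: 0.0002
t 5.83 tcp [0.4316 0.2165 0.0378] loc [-81.   -0.2  37.8] F [0.69 0.35 2.71] w 0.0006
toolx yaw -103.66 want 76.02 y [ 0.001  0.    -1.   ]
t 5.88 tcp [0.4316 0.2165 0.0378] loc [-81.   -0.2  37.8] F [1.95 1.42 2.94] w 0.0005
toolx yaw -103.66 want 76.02 y [ 0.001  0.    -1.   ]
```

View pics/m10.png

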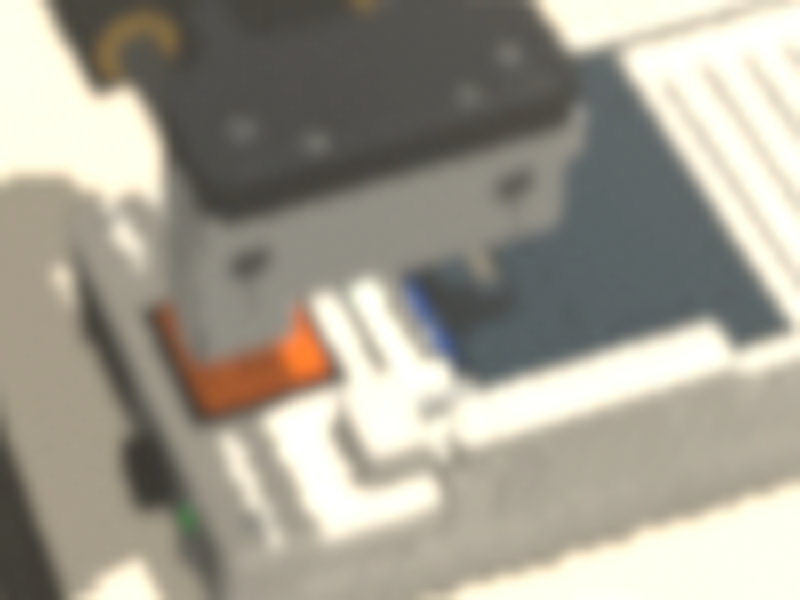

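The cover has sprung back. The blue holder edge at (430,320) is now uncovered and the wrist force is about 3 N. I lift off straight up to about 51 mm, clear of the risen tab, then approach the ridge.

```bash
python3 -m creep '[{"slide":[0,-5,0],"roll":0,"grip":1},{"slide":[0,-13.5,0],"roll":0,"grip":1},{"slide":[0,-13.5,0],"roll":0,"grip":1},{"slide":[0,-13.5,8],"roll":0,"grip":1},{"slide":[0,-13.5,16],"roll":0,"grip":1},{"slide":[0,-13.5,20],"roll":0,"grip":1},{"slide":[0,-13.5,20],"roll":0,"grip":1},{"slide":[0,-13.5,20],"roll":0,"grip":1}]'
python3 - <<'E'
from h import *
from bench import snapshot,robot
for i in range(2):
    im=snapshot("scene")[:,:,::-1]; st(loc=[-52,0,51])
cv2.imwrite("pics/scene7.png",im)
b=im[260:350,285:405]
cv2.imwrite("pics/m11.png",cv2.resize(cv2.convertScaleAbs(b,alpha=1.2),(800,600),interpolation=cv2.INTER_CUBIC))
E
```

```text
time: 6.55
tool_pos: [0.4506, 0.2113, 0.0505]
ee_rot: [-1.572, -0.001, -1.81]
wrist_force: [-0.6, -0.1, -0.3]
width: -0.0
t 6.6 tcp [0.4504 0.2114 0.0505] loc [-61.5  -0.5  50.5] F [-0.06 -1.19  0.17] w 0.0007
toolx yaw -103.68 want 76.02 y [-0.001 -0.    -1.   ]
slide mm [-0.5 -0.5  9.5]
t 6.65 tcp [0.4504 0.2115 0.0506] loc [-61.6  -0.5  50.6] F [-0.2  -0.36  0.59] w 0.0005
toolx yaw -103.67 want 76.02 y [-0.001 -0.    -1.   ]
slide mm [-0.4 -0.4  9.6]
```

View pics/m11.png

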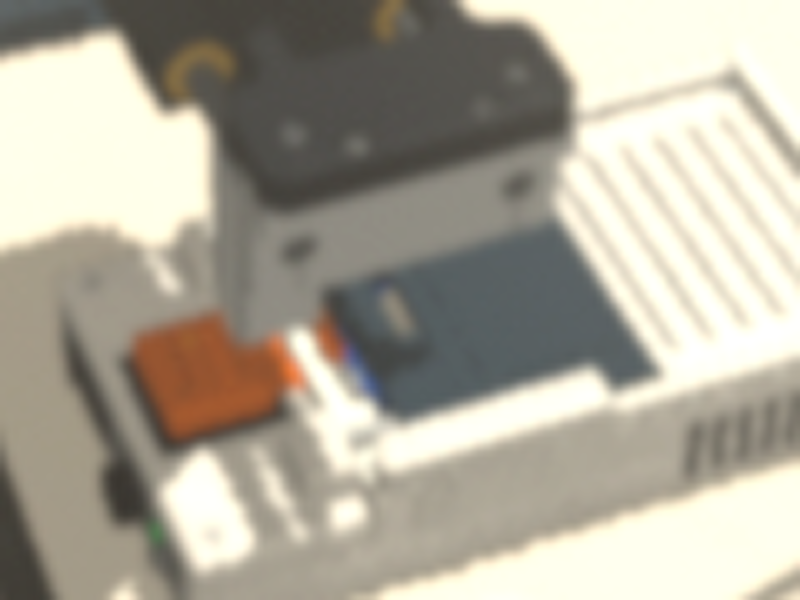

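The tab is up again at (200,380) and the cover has stayed released, with its ridge at (370,310) just ahead of the tip. I push gently in +x, which is now tool +z.

```bash
python3 -m creep '[{"slide":[0,0,3],"roll":0,"grip":1},{"slide":[0,0,5],"roll":0,"grip":1},{"slide":[0,0,7],"roll":0,"grip":1},{"slide":[0,0,9],"roll":0,"grip":1},{"slide":[0,0,11],"roll":0,"grip":1},{"slide":[0,0,13],"roll":0,"grip":1},{"slide":[0,0,16],"roll":0,"grip":1},{"slide":[0,0,19],"roll":0,"grip":1},{"slide":[0,0,22],"roll":0,"grip":1},{"slide":[0,0,25],"roll":0,"grip":1},{"slide":[0,0,28],"roll":0,"grip":1},{"slide":[0,0,31],"roll":0,"grip":1},{"slide":[0,0,34],"roll":0,"grip":1},{"slide":[0,0,37],"roll":0,"grip":1},{"slide":[0,0,40],"roll":0,"grip":1},{"slide":[0,0,43],"roll":0,"grip":1},{"slide":[0,0,46],"roll":0,"grip":1},{"slide":[0,0,48],"roll":0,"grip":1},{"slide":[0,0,50],"roll":0,"grip":1},{"slide":[0,0,50],"roll":0,"grip":1}]'
python3 - <<'E'
from h import *
from bench import snapshot,robot
im=snapshot("scene")[:,:,::-1]; st(loc=[8,0,51])
cv2.imwrite("pics/scene8.png",im)
b=im[245:350,285:425]
cv2.imwrite("pics/m12.png",cv2.resize(cv2.convertScaleAbs(b,alpha=1.2),(784,588),interpolation=cv2.INTER_CUBIC))
E
```

```text
time: 8.32
tool_pos: [0.4996, 0.1997, 0.051]
ee_rot: [-1.57, 0.0, -1.809]
wrist_force: [-0.5, -0.5, -0.1]
width: 0.0007
t 8.37 tcp [0.4994 0.1998 0.051 ] loc [-11.1  -0.   51. ] F [ 0.23 -0.61 -0.88] w 0.0005
toolx yaw -103.67 want 76.02 y [ 0.  0. -1.]
slide mm [ 0.1 -0.  19.1]
```

View pics/m12.png

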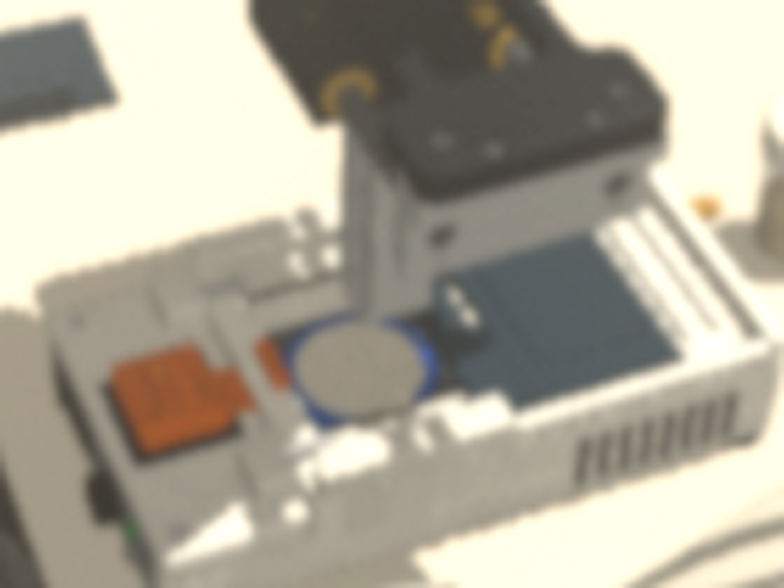

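The cover slides straight, with the filter exposed and untouched at (365,370). I measure how far the cover has gone.

Run:
```python
from h import *
for q,z in(((680,352),.0425),((598,238),.0425)):
    print(tl(PS,ray("scene",q[0]/5.6+285-.4,q[1]/5.6+245-.4,z)).round(1))
# reference: original closed cover rear corner (c1 px) -> should be x=12
print(tl(PS,ray("scene",340/4+270-.4,112/4+255-.4,.043)).round(1),tl(PS,ray("scene",755/5.6+285,300/5.6+245,.046)).round(1))
```

```text
[ 67.7 -43.1  42.5]
[67.7  8.7 42.5]
[13.1 42.2 43. ] [ 97.1 -36.6  46. ]
```

The rear edge is at about 67 mm, so the cover is at x ≈ 33–34 mm, which agrees with the tip position. Another 18 mm takes it to about 52, inside the 45–59 mm window.

```bash
python3 -m creep '[{"slide":[0,0,2],"roll":0,"grip":1},{"slide":[0,0,5],"roll":0,"grip":1},{"slide":[0,0,8],"roll":0,"grip":1},{"slide":[0,0,11],"roll":0,"grip":1},{"slide":[0,0,13],"roll":0,"grip":1},{"slide":[0,0,15],"roll":0,"grip":1},{"slide":[0,0,17],"roll":0,"grip":1},{"slide":[0,0,18],"roll":0,"grip":1},{"slide":[0,0,18],"roll":0,"grip":1},{"slide":[0,0,18],"roll":0,"grip":1}]'
python3 - <<'E'
from h import *
from bench import snapshot,robot
im=snapshot("scene")[:,:,::-1]; st(loc=[8,0,51])
cv2.imwrite("pics/scene9.png",im)
b=im[245:350,285:425]
cv2.imwrite("pics/m13.png",cv2.resize(cv2.convertScaleAbs(b,alpha=1.2),(784,588),interpolation=cv2.INTER_CUBIC))
E
```

```text
time: 9.2
tool_pos: [0.5168, 0.1955, 0.051]
ee_rot: [-1.571, 0.0, -1.809]
wrist_force: [-0.2, -0.2, -0.1]
width: 0.0001
t 9.25 tcp [0.5167 0.1956 0.051 ] loc [ 6.7  0.1 51. ] F [-0.33  1.07 -0.55] w 0.0008
toolx yaw -103.66 want 76.02 y [ 0.  0. -1.]
slide mm [ 0.1 -0.   1.3]
```

View pics/m13.png

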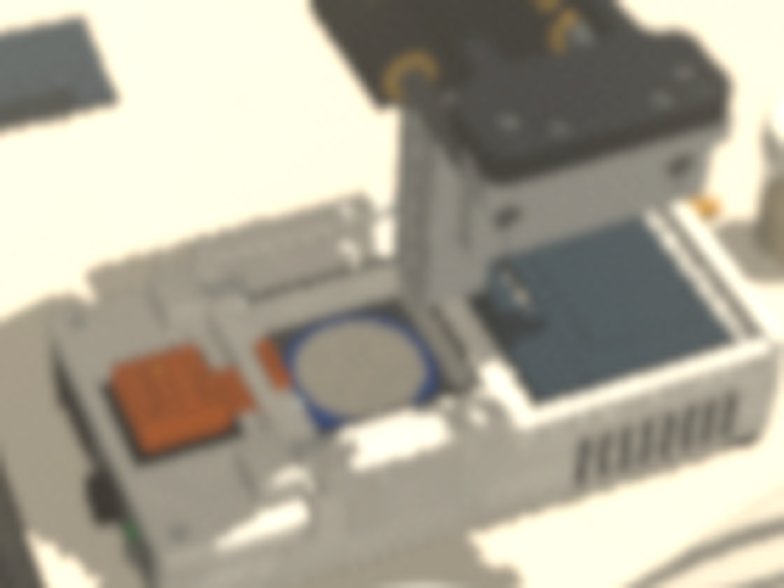

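The cover now sits wholly on the deck, with a gap left to the end stop. I back off, lift, and swing the arm clear for a top view.

```bash
python3 -m creep '[{"slide":[0,0,-4],"roll":0,"grip":1},{"slide":[0,0,-10],"roll":0,"grip":1},{"slide":[0,-20,-12],"roll":0,"grip":1},{"slide":[0,-60,-12],"roll":0,"grip":1},{"slide":[0,-100,-12],"roll":0,"grip":1},{"slide":[0,-140,-12],"roll":0,"grip":1},{"slide":[-30,-150,-40],"roll":0,"grip":1},{"slide":[-60,-150,-65],"roll":0,"grip":1},{"slide":[-90,-150,-90],"roll":0,"grip":1},{"slide":[-120,-150,-115],"roll":0,"grip":1},{"slide":[-150,-150,-140],"roll":0,"grip":1},{"slide":[-180,-150,-165],"roll":0,"grip":1},{"slide":[-210,-150,-190],"roll":0,"grip":1},{"slide":[-240,-150,-215],"roll":0,"grip":1},{"slide":[-270,-150,-240],"roll":0,"grip":1},{"slide":[-270,-150,-240],"roll":0,"grip":1},{"slide":[-270,-150,-240],"roll":0,"grip":1}]'
python3 - <<'E'
from h import *
from ov import ov
from bench import snapshot,robot
st()
for n in("top","scene"): cv2.imwrite(f"pics/{n}F.png",snapshot(n)[:,:,::-1])
ov("pics/topF.png","top",PS,(335,180,465,310),4.5,"pics/f1.png",52)
ov("pics/sceneF.png","scene",PS,(270,250,460,390),4.2,"pics/f2.png",52)
E
```

```text
time: 10.67
tool_pos: [0.3716, 0.4911, 0.1993]
ee_rot: [-1.592, 0.014, -1.747]
wrist_force: [-0.6, -0.6, 0.1]
width: 0.0006
t 10.67 tcp [0.3716 0.4911 0.1993] loc [-205.5  251.8  199.3] F [-0.56 -0.6   0.13] w 0.0006
toolx yaw -100.08 want 76.02 y [-0.019  0.018 -1.   ]
```

View pics/topF.png

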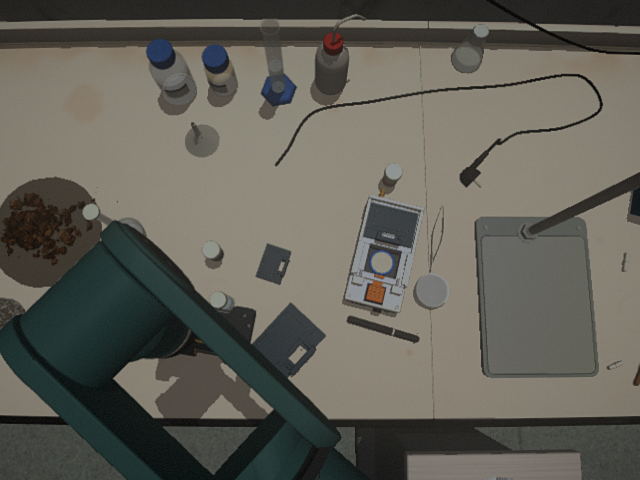

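View pics/f1.png

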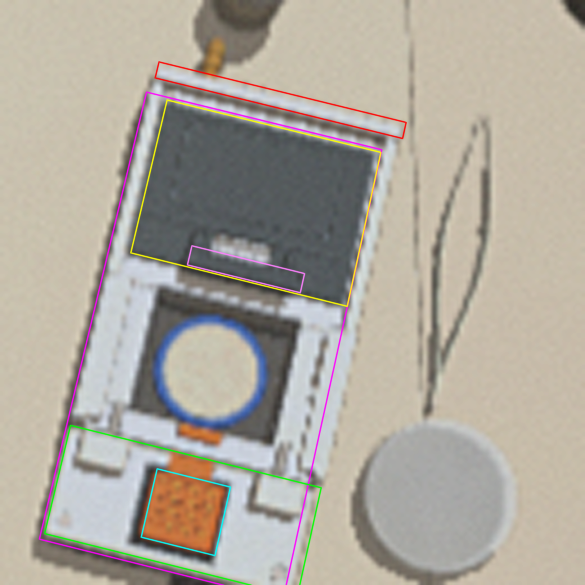

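View pics/f2.png

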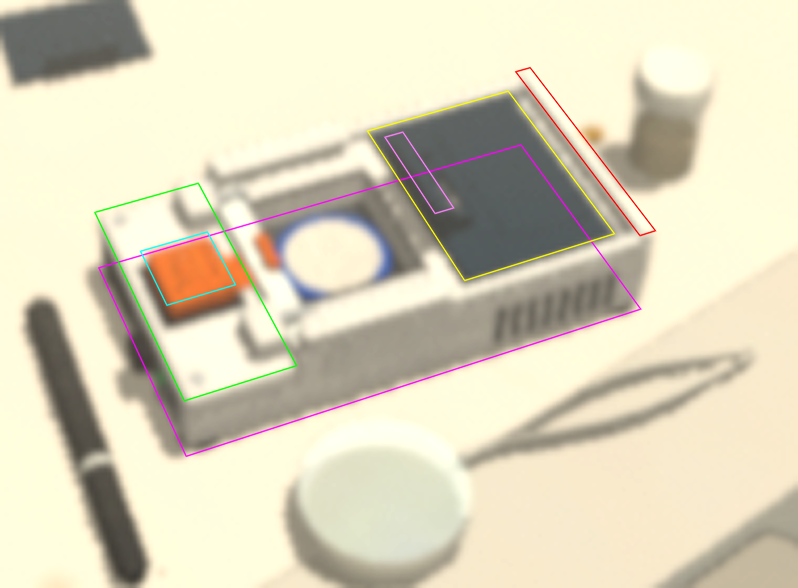

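Both views agree. The cover lies flat on the deck at x ≈ 52 mm, matching the yellow outline, with a visible gap to the end stop. The chamber is open, the tab is up, and the dish, tweezers, marker and jars are where they were. I let the arm settle, then diff for disturbed objects.

```bash
python3 -m creep '[{"slide":[0,0,0],"roll":0,"grip":1},{"slide":[0,0,0],"roll":0,"grip":1},{"slide":[0,0,0],"roll":0,"grip":1},{"slide":[0,0,0],"roll":0,"grip":1}]'
python3 - <<'E'
import cv2,numpy as np
from bench import robot
o=robot.get_obs(); print(np.abs(o["qvel"]).max())
for n in("top","scene"):
    a=cv2.imread(f"pics/{n}0.png");b=cv2.imread(f"pics/{n}F.png")
    d=cv2.GaussianBlur(cv2.absdiff(a,b).max(2),(5,5),0); m=(d>30).astype(np.uint8)
    k,_,s,_=cv2.connectedComponentsWithStats(m); print(n,[r.tolist() for r in s[1:] if r[4]>8])
E
```

```text
time: 11.1
tool_pos: [0.3731, 0.4896, 0.2002]
ee_rot: [-1.591, 0.015, -1.75]
wrist_force: [-0.0, -0.5, -0.3]
width: 0.0001
0.004924963846511435
top [[354, 202, 64, 88, 3372], [0, 220, 327, 260, 36432], [0, 335, 5, 4, 15], [106, 420, 7, 4, 16], [204, 422, 151, 58, 4288], [127, 426, 75, 41, 902], [125, 437, 76, 39, 528], [160, 469, 20, 11, 124]]
scene [[0, 0, 201, 214, 14248], [162, 76, 57, 74, 2299], [155, 86, 5, 3, 12], [39, 123, 3, 5, 11], [22, 135, 25, 19, 314], [35, 161, 6, 5, 24], [118, 236, 80, 86, 3338], [320, 272, 97, 60, 3184]]
```

```bash
python3 -c "
from bench import ticket
print(ticket.close_job())"
```

```text
the job is handed in; nothing more can be done
None
```

The filter chamber is open and the job is handed in at about 11 s. I pressed the orange tab with the shut fingertips until the cover sprang free. Then I lifted clear and pushed the cover back by its ridge in two gentle pushes.

**Last checks:**
- **Cover:** it lies flat on the rear deck at x ≈ 52 mm, inside the 45–59 mm range, with a gap to the end stop.
- **Tab and filter:** the tab is up again. The filter is uncovered, and the tips stayed at about 51 mm, well above it.
- **Surroundings:** comparing before and after pictures, the only changes are the cover, the arm and its shadow. In the top view the arm covers the far-left part of the bench, so I could not check there.
- **Force:** the highest force I read was about 3 N while pressing, and the arm is clear of everything.

**What disagreed:**
- **Sampler pose:** the two cameras differed by about 3 mm. The fitted outline came out about 4 mm too long at the end stop, so I relied on the tab and cover positions instead.
- **Force reading:** it stayed near zero during the first part of the press, although the picture showed the tab going down.
- **Wasted half turn:** I mistook the end of the gripper body for a finger block and turned the tool half a turn for nothing. It cost about 3 s and did no harm.

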